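# Transfer four micro-section specimens to the other rack in reverse order

### The arm

A 7-joint arm with a two-finger parallel gripper is mounted at the origin on a cart in front of the work surface, level with it; the furniture and walls round the work are solid. World frame = base frame: x ahead of the robot, y to its left, z up, the work surface at z = 0. Lengths are in m, angles in rad, forces in N, time in s.
With the tool pointing down it reaches from about 0.4 to 0.85 m from the base axis. Payload 4.5 kg.
Tool frame: the origin (TCP) lies at the very end of the fingers, on their centre line; the grasp point (between the pads) lies 19 mm behind it (grip_point_offset is the distance from the TCP to the grasp point, in m); z points along the fingers, y is the line along which they close (so a half turn about z gives the same grasp; the last joint's range is limited). The gripper opens to 88 mm and grips with 3 to 60 N. Pads are 18 mm wide; open, the fingers measure 123 mm over their backs; the gripper's body (75 mm by 187 mm) begins 45 mm behind the grasp point.
Start: joints at [-1.087, 0.689, -0.195, 1.565, 0.157, 0.902, -0.215], TCP at [0.272, 0.563, 0.239] pointing down, gripper open.
Joint ranges: [-3.01, 3.01], [-0.46, 2.08], [-1.47, 1.51], [0.13, 2.56], [-1, 4.14], [0.04, 2.09], [-2.66, 2.66]. Speed limits (rad/s): [2.57, 2.57, 3.14, 3.14, 3.14, 3.14, 3.14].

### API

Orientations are given as a unit quaternion [x, y, z, w].
In Python, from plant import get_state, snapshot, camera_params, finish_job, grip_point_offset gives the robot as it stands.
- The arm moves only by the shell command python3 -m handwheel 'ROWS' [FORCE]. ROWS is a JSON list of rows, 1 to 10 of them, each written [opening, [dx, dy, dz], [rx, ry, rz]]: the opening from 0.0 (shut) to 1.0 (fully open), then dx, dy, dz in shares of 800 mm (1.0 is 800 mm), then a rotation vector rx, ry, rz in shares of pi rad (1.0 is pi rad); each row is the pose to reach, as a shift and turn from the pose commanded when the command began, along the tool's axes at that moment; what a row does not reach only later rows make up. A row lasts 1/10 s, in which the tool goes at most 0.05 m and 0.15 rad, less where a joint would pass 70% of its speed; a pose out of reach is approached as far as the arm can. The fingers move at their own pace and stop on an object; FORCE is the grip in N (left out, the last holds). Time passes only in rows, so rows that do not move let the fingers close. It prints the time, the measured TCP pose, the force, the opening and the grip force at its end. Shift and turn numbers lie between -1 and 1, and a call with a number outside is refused. Input that does not fit is refused with a message, and nothing moves.
- get_state(): the state, without advancing time (a new reading comes with each control period).
- snapshot(name): name is "scene" or "top" or "wrist"; returns (picture, depth): 480x640x3 uint8, red, green, blue; 480x640 float32, m along the optical axis (not along the pixel's ray), 0 where there is no reading.
- camera_params(name): a dict with "fx", "fy", "cx", "cy" (pixels), "rvec" (rotation vector, rad) and "tvec" (3), from world to camera coordinates, as OpenCV has them. Camera axes: x right, y down, z forward; pixel columns grow to the right and rows downward; lengths in m; the calibration is good to about 2 mm. A picture is of the moment at which its call begins: read the wrist's pose just before it. camera_params takes no time and is no camera call; for the wrist camera it gives the pose at the moment of the call.
- finish_job(): hands the job in; it is judged then, once.
The state is a dict: "clock": time; "q": joint angles; "qd": joint speeds; "joint_torque": joint torques, N m; "tool_pos": TCP position; "eef_rot": TCP orientation; "contact_force": force on the tool from outside, world axes, zero at the start; "moment": the same for the moment, N m; "opening": opening from 0.0 (shut) to 1.0 (fully open); "finger_force": force on a finger pad.
Only numpy, scipy, OpenCV 4.12 (cv2) and the standard library are available. Lean on these libraries where they do the work, as an engineer would, in place of code of your own. Each camera call takes 0.05 s, during which the arm holds its last target. There are 200 camera calls.

### The job

The four resin specimens in the aluminium rack have to go into the empty wooden rack in reverse order for the next microscope session: the one nearest the yellow dot of the aluminium rack goes into the pocket farthest from the yellow dot of the wooden rack, and so on along the row, so that the one farthest from the dot ends nearest the other rack's dot. Seat each specimen upright and flat in its own pocket, set it down without dropping it, and let go. (A tall microscope stands at the right end of the worktop.)

Things in the scene. Friction and masses are not known exactly. Their poses are not given: they have to be found in the camera images.
- rack_from: Full aluminium rack, fixed: tray 58 (x) by 214 mm (y), any yaw. Origin: centre of its underside, on the worktop; z up. Four 46 x 46 mm pockets in a row, centres at x 0, y -78, -26, 26, 78 mm; floor at z 6 mm, top of the 6 mm thick rims at z 11 mm. Tongue at the +y end (to y 125 mm) with a yellow dot, 16 mm across. Ledge on the -x side (to x -46, up to 6 mm high) holds the tags
- rack_to: Empty brown wooden rack, fixed: tray 58 (x) by 214 mm (y), any yaw. Origin: centre of its underside, on the worktop; z up. Four 46 x 46 mm pockets in a row, centres at x 0, y -78, -26, 26, 78 mm; floor at z 6 mm, top of the 6 mm thick rims at z 11 mm. Tongue at the +y end (to y 125 mm) with a yellow dot, 16 mm across. No ledge
- mount_red: The red resin specimen: a loose upright cylinder of red resin, 30 mm in diameter and 28 mm high, about 35 g, with a small bright metal section in its top face. Origin: centre of its underside; z along its axis, up. It starts standing in the middle of a pocket of the aluminium rack, which pocket changes from start to start
- mount_blue: The blue resin specimen: a loose upright cylinder of blue resin, 30 mm in diameter and 28 mm high, about 35 g, with a small bright metal section in its top face. Origin: centre of its underside; z along its axis, up. It starts standing in the middle of a pocket of the aluminium rack, which pocket changes from start to start
- mount_green: The green resin specimen: a loose upright cylinder of green resin, 30 mm in diameter and 28 mm high, about 35 g, with a small bright metal section in its top face. Origin: centre of its underside; z along its axis, up. It starts standing in the middle of a pocket of the aluminium rack, which pocket changes from start to start
- mount_black: The black resin specimen: a loose upright cylinder of black resin, 30 mm in diameter and 28 mm high, about 35 g, with a small bright metal section in its top face. Origin: centre of its underside; z along its axis, up. It starts standing in the middle of a pocket of the aluminium rack, which pocket changes from start to start
- tag_red: Flat red label tag, 12 x 32 x 1.6 mm, fixed on the ledge of the aluminium rack beside the pocket in which the red specimen starts (37 mm from that pocket's centre in the rack's -x direction); it stays there and records the starting order. Origin: centre of its underside, long side along y
- tag_blue: Flat blue label tag, 12 x 32 x 1.6 mm, fixed on the ledge of the aluminium rack beside the pocket in which the blue specimen starts (37 mm from that pocket's centre in the rack's -x direction); it stays there and records the starting order. Origin: centre of its underside, long side along y
- tag_green: Flat green label tag, 12 x 32 x 1.6 mm, fixed on the ledge of the aluminium rack beside the pocket in which the green specimen starts (37 mm from that pocket's centre in the rack's -x direction); it stays there and records the starting order. Origin: centre of its underside, long side along y
- tag_black: Flat black label tag, 12 x 32 x 1.6 mm, fixed on the ledge of the aluminium rack beside the pocket in which the black specimen starts (37 mm from that pocket's centre in the rack's -x direction); it stays there and records the starting order. Origin: centre of its underside, long side along y
Mind the look-alikes: they are no part of the job. Of the things shaped like the mount_black, the black one is meant.

How it is judged:
By the outcome, as a careful person would: the job done as asked, in the order asked, and still so for the second after the job is handed in, with the robot touching nothing.
It also fails if it takes over 90 s, if anything falls off the work surface, if the arm or the gripper's body presses on something with over 40 N, if the wrist force passes 120 N, or if a joint passes its speed limit or range.

## Working session

There is one attempt and no reset: what is moved stays moved. The work goes in short steps, Python scripts to look and compute and a shell command to move; the robot and the scene stay as the last step left them, time stands still between calls to the robot, and variables do not carry over. Pictures are saved under pics/ and viewed, at most 14 in all, crops included, and the job is handed in when it is done.

```bash
mkdir -p pics; ls
python3 - <<'E'
from plant import *
import cv2
s=get_state();print({k:s[k] for k in('clock','tool_pos','eef_rot','opening')},grip_point_offset)
for n in("scene","top"):
    p,d=snapshot(n);cv2.imwrite(f"pics/{n}0.png",p[:,:,::-1]);print(n,camera_params(n))
    import numpy as np;np.save(f"pics/{n}0.npy",d)
E
```

```text
pics
{'clock': 0.0, 'tool_pos': array([0.27151143, 0.5622228 , 0.23791352]), 'eef_rot': array([ 2.22959173e-01,  9.74827344e-01, -9.15984553e-04, -1.32963199e-04]), 'opening': 1.0014826671604766} 0.0187
scene {'fx': 522.7689566489526, 'fy': 522.7689566489526, 'cx': 311.45543022663367, 'cy': 239.0204252486414, 'rvec': array([ 2.17963   , -0.77559701,  0.32213327]), 'tvec': array([-0.4760996 ,  0.25091092,  0.72573666])}
top {'fx': 473.9424551613915, 'fy': 473.9424551613915, 'cx': 324.9967469279366, 'cy': 243.62305413962932, 'rvec': array([ 2.19776963, -2.18821714,  0.05537883]), 'tvec': array([-0.04969486,  0.54783099,  0.8465551 ])}
```

View pics/scene0.png

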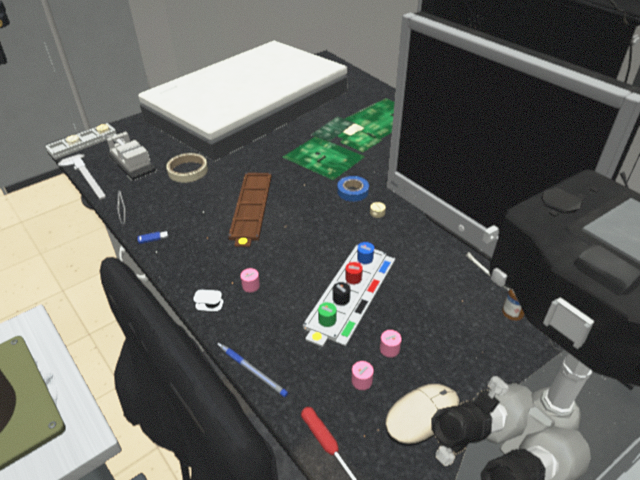

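View pics/top0.png

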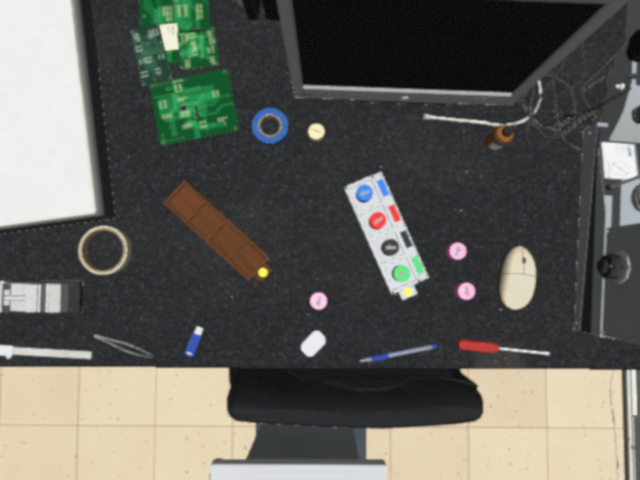

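Scene shows the aluminium rack (scene ~(350,293), top ~(388,235)). From the dot the order is green (401,273), black (390,247), red (377,220), blue (364,193). The wooden rack is empty at top (217,230) with its dot at (263,271).

Things that could be mistaken for targets, in top-view pixels:
- Pink cylinders at (318,301), (458,251) and (466,291).
- Cream cap at (316,131).
- Tags on the ledge at (383,187), (394,213), (406,239) and (418,265).
- Blue tape at (270,126).

I choose the four discs standing in the rack pockets.

```bash
cat > h.py <<'E'
import numpy as np, cv2
from plant import *
from scipy.spatial.transform import Rotation as R
def ray(cp,uv,z):
    M=R.from_rotvec(cp['rvec']).as_matrix(); c=-M.T@cp['tvec']
    d=M.T@np.array([(uv[0]-cp['cx'])/cp['fx'],(uv[1]-cp['cy'])/cp['fy'],1.])
    return c+d*(z-c[2])/d[2]
def pt(cp,uv,depth):
    M=R.from_rotvec(cp['rvec']).as_matrix()
    return M.T@(np.array([(uv[0]-cp['cx'])/cp['fx'],(uv[1]-cp['cy'])/cp['fy'],1.])*depth-cp['tvec'])
def blobs(m,amin=30):
    n,l,st,c=cv2.connectedComponentsWithStats(m.astype(np.uint8))
    return [(c[i],st[i,4],l==i) for i in range(1,n) if st[i,4]>=amin]
E
cat > m.py <<'E'
from h import *
cols=dict(red=((0,8),(170,180)),green=((50,75),),blue=((100,125),),yellow=((24,35),),brown=((5,16),))
for n,roi in(("top",(140,310,150,440)),("scene",(165,350,220,400))):
    cp=camera_params(n);p=cv2.imread(f"pics/{n}0.png");d=np.load(f"pics/{n}0.npy")
    H=cv2.cvtColor(p,cv2.COLOR_BGR2HSV);r=np.zeros(H.shape[:2],bool);r[roi[0]:roi[1],roi[2]:roi[3]]=1
    for c,rs in cols.items():
        m=np.zeros_like(r)
        for a,b in rs:m|=(H[...,0]>=a)&(H[...,0]<=b)
        m&=r&(H[...,1]>110)&(H[...,2]>50)
        if c=='yellow':m&=H[...,2]>150
        for ce,A,l in blobs(m,25):
            zz=pt(cp,ce,np.median(d[l]))
            z=dict(yellow=.008,brown=.011).get(c,.034 if zz[2]>.02 else .008)
            print(n,c,ce.round(1),A,'depth pt',zz.round(4),'ray',ray(cp,ce,z).round(4))
            if c=='brown' and A>1000:
                ct=max(cv2.findContours(l.astype(np.uint8),0,2)[0],key=cv2.contourArea)
                w=np.array([ray(cp,q,z)[:2]*1000 for q in ct[:,0].astype(float)],np.float32)
                print('  rect',cv2.minAreaRect(w))
E
python3 m.py; python3 -c "
import cv2
p=cv2.imread('pics/top0.png')[160:310,330:480];cv2.imwrite('pics/c1.png',cv2.resize(p,None,fx=4,fy=4,interpolation=2))"
```

```text
top red [394.1 212.9] 90 depth pt [ 0.6056 -0.1742  0.0063] ray [ 0.6054 -0.174   0.008 ]
top red [377.2 220.2] 175 depth pt [ 0.5891 -0.14    0.0346] ray [ 0.5892 -0.14    0.034 ]
top green [172.5 141. ] 73 depth pt [0.7393 0.2381 0.0021] ray [0.7377 0.2362 0.008 ]
top green [417.4 264.6] 79 depth pt [ 0.5107 -0.2165  0.0064] ray [ 0.5107 -0.2162  0.008 ]
top green [400.5 273. ] 153 depth pt [ 0.4955 -0.181   0.0348] ray [ 0.4955 -0.1812  0.034 ]
top blue [270.4 141.9] 105 depth pt [0.7347 0.0538 0.0155] ray [0.7368 0.0547 0.008 ]
top blue [382.6 187.2] 91 depth pt [ 0.6531 -0.1531  0.0064] ray [ 0.6529 -0.1529  0.008 ]
top blue [364. 193.] 174 depth pt [ 0.6378 -0.1165  0.0345] ray [ 0.6379 -0.1165  0.034 ]
top yellow [262.5 271.9] 80 depth pt [0.4963 0.0666 0.0077] ray [0.4963 0.0666 0.008 ]
top yellow [407.3 291.4] 34 depth pt [ 0.4619 -0.1976  0.0075] ray [ 0.4619 -0.1975  0.008 ]
top brown [217.  230.6] 3721 depth pt [0.5716 0.1511 0.0077] ray [0.5713 0.1503 0.011 ]
  rect ((566.7705078125, 145.21453857421875), (232.4119415283203, 58.46090316772461), 48.23787307739258)
scene re
[... 414 characters left out ...]
2174  0.0041] ray [ 0.5073 -0.2198  0.008 ]
scene blue [352.6 189.6] 445 depth pt [0.7534 0.0428 0.0156] ray [0.7606 0.0505 0.008 ]
scene blue [365.2 252.4] 280 depth pt [ 0.6338 -0.1229  0.0269] ray [ 0.6283 -0.1283  0.034 ]
scene blue [384.1 266.5] 73 depth pt [ 0.6518 -0.1541  0.0042] ray [ 0.6488 -0.1568  0.008 ]
scene yellow [242.5 240.6] 54 depth pt [0.4954 0.0659 0.0054] ray [0.494  0.0632 0.008 ]
scene yellow [316.5 335.8] 53 depth pt [ 0.4615 -0.1982  0.0057] ray [ 0.4603 -0.1996  0.008 ]
scene brown [250.1 207.4] 1890 depth pt [0.563  0.1418 0.0058] ray [0.5597 0.1359 0.011 ]
  rect ((561.9595336914062, 138.58493041992188), (238.9981231689453, 57.9118537902832), 48.204917907714844)
```

View pics/c1.png

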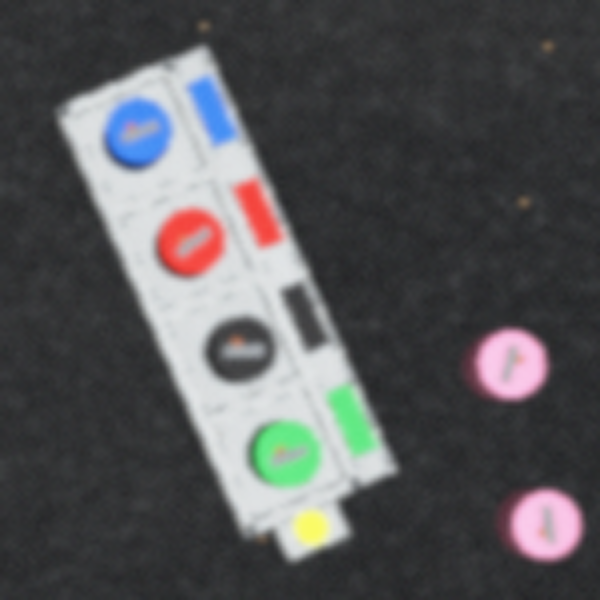

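The crop confirms the order blue, red, black, green (green at the dot), with tags of matching colours; the pink cylinders stand off to the right. Blue to green measures 156.3 mm (expected 156). The wooden rack is 58.5 mm wide, and two estimates of its centre agree within 1 mm.

```bash
cat >> h.py <<'E'
def goal(x,y,z,yaw):
    "shift in tool axes to a downward pose whose tool y axis has world angle yaw (deg)"
    s=get_state();Q=R.from_quat(s['eef_rot']);a=np.radians(yaw)
    Y=np.array([np.cos(a),np.sin(a),0]);Z=np.array([0,0,-1.]);G=R.from_matrix(np.array([np.cross(Y,Z),Y,Z]).T)
    print('shift',Q.inv().apply(np.array([x,y,z])-s['tool_pos']).round(4),'rot',(Q.inv()*G).as_rotvec().round(3))
FO,FY=np.array([.5667,-.1489]),np.array([-.9106,-.4133])
TO,TY=np.array([.573,.1523]),np.array([-.666,-.746])
FYAW,TYAW=-65.6,-41.8
E
python3 -c "
from h import *
goal(*(FO+.078*FY),.17,FYAW)"
```

```text
shift [-0.525 -0.572  0.069] rot [-1.000e-03  2.000e-03  2.266e+00]
```

The manual's scale: shifts go in shares of 800 mm and turns go in shares of pi rad. Converting my numbers, -0.572 m / 0.8 = -0.715, -0.525 m / 0.8 = -0.6563, 2.266 rad / 3.1416 = 0.7213.

```bash
python3 -m handwheel '[[1,[-0.6563,-0.715,0.0863],[0,0,0.7213]],[1,[-0.6563,-0.715,0.0863],[0,0,0.7213]],[1,[-0.6563,-0.715,0.0863],[0,0,0.7213]],[1,[-0.6563,-0.715,0.0863],[0,0,0.7213]],[1,[-0.6563,-0.715,0.0863],[0,0,0.7213]],[1,[-0.6563,-0.715,0.0863],[0,0,0.7213]],[1,[-0.6563,-0.715,0.0863],[0,0,0.7213]],[1,[-0.6563,-0.715,0.0863],[0,0,0.7213]],[1,[-0.6563,-0.715,0.0863],[0,0,0.7213]],[1,[-0.6563,-0.715,0.0863],[0,0,0.7213]]]' 20
python3 -c "
from h import *
goal(*(FO+.078*FY),.17,FYAW)"
```

```text
clock: 1.1
tool_pos: [0.4157, 0.0843, 0.1943]
eef_rot: [0.829, 0.559, 0.0, -0.0]
contact_force: [0.2, 1.4, 0.2]
opening: 1.004
finger_force: 0.0
shift [-0.216   0.1737  0.0242] rot [-0.   -0.    0.76]
```

Converted, -0.216 m / 0.8 = -0.27, 0.174 m / 0.8 = 0.2175, 0.76 rad / 3.1416 = 0.2419.

```bash
python3 -m handwheel '[[1,[-0.27,0.2175,0.03],[0,0,0.2419]],[1,[-0.27,0.2175,0.03],[0,0,0.2419]],[1,[-0.27,0.2175,0.03],[0,0,0.2419]],[1,[-0.27,0.2175,0.03],[0,0,0.2419]],[1,[-0.27,0.2175,0.03],[0,0,0.2419]],[1,[-0.27,0.2175,0.03],[0,0,0.2419]],[1,[-0.27,0.2175,0.03],[0,0,0.2419]],[1,[-0.27,0.2175,0.03],[0,0,0.2419]]]'
python3 - <<'E'
from h import *
goal(*(FO+.078*FY),.17,FYAW);cp=camera_params('wrist')
p,d=snapshot('wrist');cv2.imwrite('pics/w1.png',p[:,:,::-1]);np.save('pics/w1.npy',d);print(cp)
goal(*(FO+.078*FY),.17,FYAW)
E
```

```text
clock: 1.9
tool_pos: [0.4967, -0.179, 0.1699]
eef_rot: [0.977, 0.214, -0.001, -0.001]
contact_force: [0.5, -0.8, -0.3]
opening: 0.996
finger_force: 0.0
shift [-0.0019  0.0015 -0.0001] rot [-0.001  0.001  0.005]
{'fx': 333.79061066519085, 'fy': 333.79061066519085, 'cx': 317.2815560195662, 'cy': 239.18918523898068, 'rvec': array([-2.41377466,  1.54727013,  0.24638185]), 'tvec': array([-0.36881262,  0.33712212,  0.44218438])}
shift [-0.0024  0.0027  0.    ] rot [-0.002  0.001  0.007]
```

View pics/w1.png

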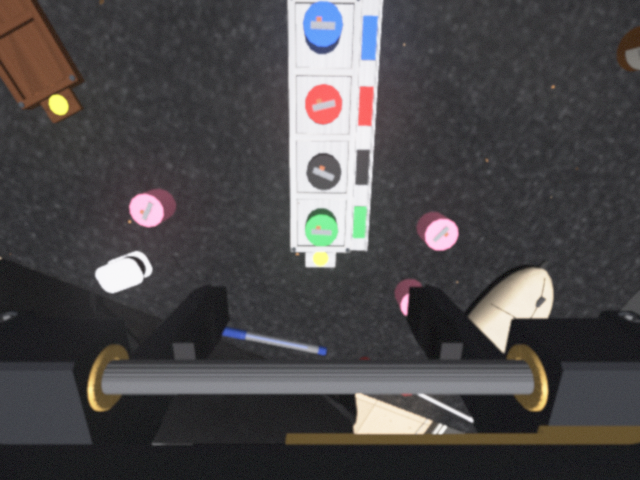

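Wrist view shows all four specimens in the rack, blue (323,24), red (323,104), black (323,171), green (321,230), with the dot at (320,258). The fingers are aligned across the row. I'll cross-check positions.

Run:
```python
from h import *
cp=dict(fx=333.79061066519085,fy=333.79061066519085,cx=317.2815560195662,cy=239.18918523898068,rvec=np.array([-2.41377466,1.54727013,0.24638185]),tvec=np.array([-0.36881262,0.33712212,0.44218438]))
p=cv2.imread('pics/w1.png');d=np.load('pics/w1.npy');H=cv2.cvtColor(p,cv2.COLOR_BGR2HSV)
h,s,v=cv2.split(H);roi=np.zeros(h.shape,bool);roi[:275,:345]=1
for n,m,z in(('red',((h<8)|(h>170))&(s>150),.034),('green',(h>50)&(h<80)&(s>110),.034),('blue',(h>100)&(h<125)&(s>130)&(v>80),.034),('yellow',(h>24)&(h<35)&(s>120)&(v>150),.008)):
    for c,A,l in blobs(m&roi,60):
        l2=l&(d>0)
        P=np.array([pt(cp,(u,w),d[w,u]) for w,u in np.argwhere(l2)])
        top=P[P[:,2]>P[:,2].max()-.012] if n!='yellow' else P
        lo,hi=top.min(0),top.max(0)
        print(n,c.round(1),A,'mid',((lo+hi)/2).round(4),'mean',top.mean(0).round(4),(hi-lo).round(3))
for k in(78,26,-26,-78):print(k,(FO+k/1000*FY).round(4))
```

```text
red [315.8  99.6] 226 mid [ 0.5892 -0.1351  0.0343] mean [ 0.5899 -0.1336  0.0341] [0.025 0.016 0.004]
green [321.1 227.9] 576 mid [ 0.4955 -0.1814  0.0313] mean [ 0.497  -0.1813  0.0338] [0.029 0.027 0.01 ]
blue [322.4  24.7] 1089 mid [ 0.6388 -0.1168  0.0333] mean [ 0.6383 -0.1168  0.0341] [0.029 0.028 0.008]
yellow [ 58.2 104.3] 324 mid [0.4958 0.0677 0.0069] mean [0.496  0.0673 0.0071] [0.016 0.018 0.005]
78 [ 0.4957 -0.1811]
26 [ 0.543  -0.1596]
-26 [ 0.5904 -0.1382]
-78 [ 0.6377 -0.1167]
```

Converted, 0.154 m / 0.8 = 0.1925, -0.002 m / 0.8 = -0.0025, 0.005 rad / 3.1416 = 0.0016.

```bash
python3 -m handwheel '[[1,[-0.0013,0.0013,0.0625],[0,0,0]],[1,[-0.0025,0.0025,0.125],[0,0,0.0016]],[1,[-0.0025,0.0025,0.1688],[0,0,0.0016]],[1,[-0.0025,0.0025,0.1925],[0,0,0.0016]],[1,[-0.0025,0.0025,0.1925],[0,0,0.0016]]]'
python3 -c "
from h import *
goal(*(FO+.078*FY),.016,FYAW)"
```

```text
clock: 2.45
tool_pos: [0.4944, -0.1789, 0.0142]
eef_rot: [0.977, 0.213, -0.002, -0.002]
contact_force: [-0.7, -0.1, 0.4]
opening: 1.0
finger_force: 0.0
shift [ 0.0002  0.0026 -0.0018] rot [-0.005  0.003  0.004]
```

Converted, 0.0025 m / 0.8 = 0.0031, -0.002 m / 0.8 = -0.0025.

```bash
python3 -m handwheel '[[0.6,[0,0.0031,-0.0025],[0,0,0]],[0.3,[0,0.0031,-0.0025],[0,0,0]],[0.1,[0,0.0031,-0.0025],[0,0,0]],[0.1,[0,0.0031,-0.0025],[0,0,0]],[0.1,[0,0.0031,-0.0025],[0,0,0]],[0.1,[0,0.0031,-0.0025],[0,0,0]],[0.1,[0,0.0031,-0.0025],[0,0,0]],[0.1,[0,0.0031,-0.0025],[0,0,0]]]' 20
python3 -c "
from h import *
goal(*(FO+.078*FY),.1,FYAW)"
```

```text
clock: 3.25
tool_pos: [0.4972, -0.1839, 0.0184]
eef_rot: [0.977, 0.212, -0.0, -0.0]
contact_force: [-0.3, -0.4, 0.3]
opening: 0.323
finger_force: 20.0
shift [-0.0003 -0.0032 -0.0816] rot [-0.     0.     0.001]
```

Converted, -0.07 m / 0.8 = -0.0875, -0.04 m / 0.8 = -0.05.

```bash
python3 -m handwheel '[[0.1,[0,0,-0.05],[0,0,0]],[0.1,[0,0,-0.0875],[0,0,0]],[0.1,[0,0,-0.0875],[0,0,0]]]'
python3 -c "
from h import *
print(TO-.078*TY);goal(*(TO-.078*TY),.088,TYAW)"
```

```text
clock: 3.55
tool_pos: [0.4992, -0.1849, 0.0914]
eef_rot: [0.977, 0.212, 0.002, 0.002]
contact_force: [0.5, -0.3, -0.6]
opening: 0.324
finger_force: 20.0
[0.624948 0.210488]
shift [ 0.2781 -0.308   0.0032] rot [ 0.005 -0.003 -0.415]
```

Converted, -0.309 m / 0.8 = -0.3863, 0.278 m / 0.8 = 0.3475, -0.415 rad / 3.1416 = -0.1321.

```bash
python3 -m handwheel '[[0.1,[0.3475,-0.3863,0],[0,0,-0.1321]],[0.1,[0.3475,-0.3863,0],[0,0,-0.1321]],[0.1,[0.3475,-0.3863,0],[0,0,-0.1321]],[0.1,[0.3475,-0.3863,0],[0,0,-0.1321]],[0.1,[0.3475,-0.3863,0],[0,0,-0.1321]],[0.1,[0.3475,-0.3863,0],[0,0,-0.1321]],[0.1,[0.3475,-0.3863,0],[0,0,-0.1321]],[0.1,[0.3475,-0.3863,0],[0,0,-0.1321]],[0.1,[0.3475,-0.3863,0],[0,0,-0.1321]],[0.1,[0.3475,-0.3863,0],[0,0,-0.1321]]]'
python3 - <<'E'
from h import *
goal(*(TO-.078*TY),.088,TYAW)
for n in('top','wrist'):
    p,d=snapshot(n);cv2.imwrite(f'pics/{n}2.png',p[:,:,::-1]);np.save(f'pics/{n}2.npy',d)
    goal(*(TO-.078*TY),.088,TYAW)
E
```

```text
clock: 4.55
tool_pos: [0.6217, 0.2172, 0.0869]
eef_rot: [0.911, 0.411, 0.0, -0.001]
contact_force: [0.2, -0.8, -1.2]
opening: 0.32
finger_force: 20.0
shift [-0.0028  0.0069 -0.0011] rot [-0.002 -0.001  0.007]
shift [ 0.0003  0.0043 -0.0009] rot [-0.001  0.002  0.003]
shift [ 0.0022  0.0026 -0.0005] rot [ 0.     0.003 -0.   ]
```

View pics/wrist2.png

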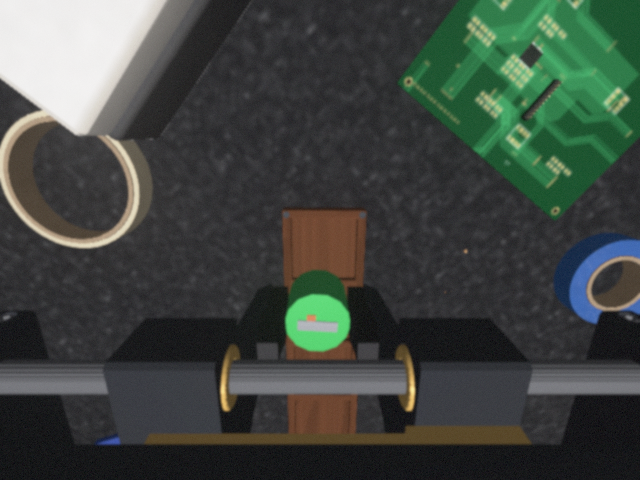

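The wrist view shows green held upright over the wooden rack, its top at (318,322); the rack's far edge runs from (283,210) to (367,210).

Run:
```python
from h import *
cp=camera_params('wrist')
a=ray(cp,(283,210),.011);b=ray(cp,(367,210),.011)
print(a.round(4),b.round(4),np.linalg.norm(a-b),'origin est',((a+b)/2)[:2]+.107*TY,'dir',np.degrees(np.arctan2(*(b-a)[1::-1])))
goal(*(TO-.078*TY),.018,TYAW)
```

```text
[0.6232 0.2486 0.011 ] [0.6659 0.2104 0.011 ] 0.05721810634585822 origin est [0.57328965 0.14969613] dir -41.85437475989914
shift [0.0024 0.0025 0.0695] rot [ 0.     0.003 -0.   ]
```

Converted, 0.069 m / 0.8 = 0.0863, 0.067 m / 0.8 = 0.0838.

```bash
python3 -m handwheel '[[0.1,[0.0025,0.0025,0.0375],[0,0,0]],[0.1,[0.0025,0.0025,0.0688],[0,0,0]],[0.1,[0.0025,0.0025,0.08],[0,0,0]],[0.1,[0.0025,0.0025,0.0838],[0,0,0]],[0.1,[0.0025,0.0025,0.0863],[0,0,0]],[0.1,[0.0025,0.0025,0.0863],[0,0,0]]]'
python3 -c "
from h import *
goal(*(TO-.078*TY),.018,TYAW)"
```

```text
clock: 5.25
tool_pos: [0.6259, 0.2122, 0.0204]
eef_rot: [0.913, 0.408, 0.001, 0.0]
contact_force: [0.5, -0.2, -0.3]
opening: 0.325
finger_force: 20.0
shift [-0.0019  0.0004  0.0024] rot [ 0.001 -0.001 -0.   ]
```

Converted, 0.001 m / 0.8 = 0.0013.

```bash
for i in 1; do python3 -m handwheel '[[0.1,[0,0,0.0013],[0,0,0]],[0.1,[0,0,0.0013],[0,0,0]]]'; python3 -m handwheel '[[0.1,[0,0,0.0013],[0,0,0]],[0.1,[0,0,0.0013],[0,0,0]]]'; done
```

```text
clock: 5.45
tool_pos: [0.6256, 0.2127, 0.0192]
eef_rot: [0.913, 0.409, 0.001, 0.0]
contact_force: [0.4, 0.1, 1.3]
opening: 0.326
finger_force: 20.0
clock: 5.65
tool_pos: [0.6257, 0.2128, 0.0185]
eef_rot: [0.913, 0.409, 0.001, -0.0]
contact_force: [-1.6, -0.1, 4.8]
opening: 0.323
finger_force: 20.0
```

Contact felt (about 5 N); releasing and rising.

Converted, -0.07 m / 0.8 = -0.0875, -0.03 m / 0.8 = -0.0375.

```bash
python3 -m handwheel '[[0.4,[0,0,-0.0006],[0,0,0]],[0.55,[0,0,-0.0006],[0,0,0]],[0.9,[0,0,-0.0006],[0,0,0]],[0.9,[0,0,-0.0006],[0,0,0]],[0.9,[0,0,-0.0375],[0,0,0]],[0.9,[0,0,-0.0875],[0,0,0]],[0.9,[0,0,-0.0875],[0,0,0]]]'
python3 - <<'E'
from h import *
p,d=snapshot('wrist');cv2.imwrite(f'pics/w3.png',p[:,:,::-1])
goal(*(FO+.026*FY),.088,FYAW)
E
```

```text
clock: 6.35
tool_pos: [0.6291, 0.2131, 0.0925]
eef_rot: [0.913, 0.408, 0.005, 0.001]
contact_force: [0.1, 0.2, 0.2]
opening: 0.893
finger_force: 0.0
shift [-0.334   0.1853  0.0011] rot [ 0.002 -0.005  0.416]
```

View pics/w3.png

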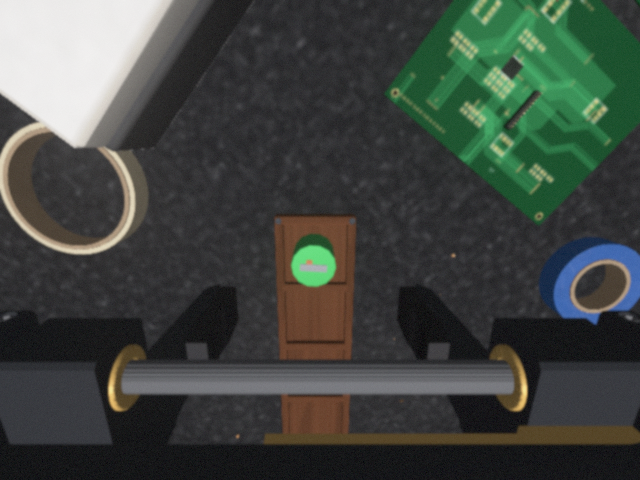

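Green stands upright at (313,266) in the farthest pocket of the wooden rack, clear of the rims. Next is black.

Converted, -0.334 m / 0.8 = -0.4175, 0.185 m / 0.8 = 0.2313, 0.416 rad / 3.1416 = 0.1324.

```bash
python3 -m handwheel '[[1,[-0.4175,0.2313,0.0013],[0,0,0.1324]],[1,[-0.4175,0.2313,0.0013],[0,0,0.1324]],[1,[-0.4175,0.2313,0.0013],[0,0,0.1324]],[1,[-0.4175,0.2313,0.0013],[0,0,0.1324]],[1,[-0.4175,0.2313,0.0013],[0,0,0.1324]],[1,[-0.4175,0.2313,0.0013],[0,0,0.1324]],[1,[-0.4175,0.2313,0.0013],[0,0,0.1324]],[1,[-0.4175,0.2313,0.0013],[0,0,0.1324]],[1,[-0.4175,0.2313,0.0013],[0,0,0.1324]],[1,[-0.4175,0.2313,0.0013],[0,0,0.1324]]]'
python3 -m handwheel '[[1,[0,0,0],[0,0,0]],[1,[0,0,0],[0,0,0]]]'
python3 -c "
from h import *
goal(*(FO+.026*FY),.0175,FYAW)"
```

```text
clock: 7.4
tool_pos: [0.5399, -0.16, 0.0855]
eef_rot: [0.978, 0.21, -0.001, -0.001]
contact_force: [0.6, 0.2, 0.3]
opening: 1.001
finger_force: 0.0
clock: 7.6
tool_pos: [0.5411, -0.1575, 0.086]
eef_rot: [0.977, 0.213, -0.0, -0.001]
contact_force: [-0.7, 0.7, -0.2]
opening: 1.001
finger_force: 0.0
shift [0.0009 0.0028 0.0685] rot [-0.002 -0.     0.003]
```

Converted, 0.068 m / 0.8 = 0.085, 0.04 m / 0.8 = 0.05.

```bash
python3 -m handwheel '[[1,[0.0013,0.0025,0.05],[0,0,0]],[1,[0.0013,0.0025,0.085],[0,0,0]],[0.6,[0.0013,0.0025,0.085],[0,0,0]],[0.3,[0.0013,0.0025,0.085],[0,0,0]],[0.1,[0.0013,0.0025,0.085],[0,0,0]],[0.1,[0.0013,0.0025,0.085],[0,0,0]],[0.1,[0.0013,0.0025,0.085],[0,0,0]],[0.1,[0.0013,0.0025,0.085],[0,0,0]],[0.1,[0.0013,0.0025,0.085],[0,0,0]],[0.1,[0.0013,0.0025,0.085],[0,0,0]]]' 20
python3 -m handwheel '[[0.1,[0,0,-0.05],[0,0,0]],[0.1,[0,0,-0.0875],[0,0,0]],[0.1,[0,0,-0.0875],[0,0,0]]]'
python3 -c "
from h import *
goal(*(TO-.026*TY),.088,TYAW)"
```

```text
clock: 8.6
tool_pos: [0.5426, -0.1613, 0.0187]
eef_rot: [0.977, 0.211, 0.0, 0.0]
contact_force: [-0.1, 0.7, 2.4]
opening: 0.321
finger_force: 20.0
clock: 8.9
tool_pos: [0.5447, -0.1622, 0.0918]
eef_rot: [0.977, 0.211, 0.003, 0.002]
contact_force: [-0.0, -1.7, -0.3]
opening: 0.322
finger_force: 20.0
shift [ 0.1793 -0.2854  0.0033] rot [ 0.005 -0.004 -0.416]
```

Converted, -0.286 m / 0.8 = -0.3575, 0.18 m / 0.8 = 0.225, -0.415 rad / 3.1416 = -0.1321.

```bash
python3 -m handwheel '[[0.1,[0.225,-0.3575,0],[0,0,-0.1321]],[0.1,[0.225,-0.3575,0],[0,0,-0.1321]],[0.1,[0.225,-0.3575,0],[0,0,-0.1321]],[0.1,[0.225,-0.3575,0],[0,0,-0.1321]],[0.1,[0.225,-0.3575,0],[0,0,-0.1321]],[0.1,[0.225,-0.3575,0],[0,0,-0.1321]],[0.1,[0.225,-0.3575,0],[0,0,-0.1321]],[0.1,[0.225,-0.3575,0],[0,0,-0.1321]],[0.1,[0.225,-0.3575,0],[0,0,-0.1321]],[0.1,[0.225,-0.3575,0],[0,0,-0.1321]]]'
python3 -m handwheel '[[0.1,[0,0,0],[0,0,0]],[0.1,[0,0,0],[0,0,0]]]'
python3 -c "
from h import *
goal(*(TO-.026*TY),.018,TYAW)"
```

```text
clock: 9.9
tool_pos: [0.5879, 0.1713, 0.0879]
eef_rot: [0.913, 0.407, -0.001, 0.001]
contact_force: [0.6, -0.7, -0.9]
opening: 0.327
finger_force: 20.0
clock: 10.1
tool_pos: [0.5883, 0.1718, 0.0884]
eef_rot: [0.913, 0.407, -0.0, 0.0]
contact_force: [-0.2, -0.6, -0.7]
opening: 0.323
finger_force: 20.0
shift [0.0013 0.0015 0.0704] rot [ 0.     0.001 -0.003]
```

Converted, 0.069 m / 0.8 = 0.0863, 0.067 m / 0.8 = 0.0838.

```bash
python3 -m handwheel '[[0.1,[0.0013,0.0013,0.0375],[0,0,0]],[0.1,[0.0013,0.0013,0.0688],[0,0,0]],[0.1,[0.0013,0.0013,0.08],[0,0,0]],[0.1,[0.0013,0.0013,0.0838],[0,0,0]],[0.1,[0.0013,0.0013,0.0863],[0,0,0]],[0.1,[0.0013,0.0013,0.0863],[0,0,0]]]';python3 -m handwheel '[[0.1,[0,0,0.0013],[0,0,0]],[0.1,[0,0,0.0013],[0,0,0]]]'
```

```text
clock: 10.7
tool_pos: [0.5904, 0.1737, 0.0203]
eef_rot: [0.913, 0.408, 0.001, 0.0]
contact_force: [0.2, -0.3, -0.3]
opening: 0.325
finger_force: 20.0
clock: 10.9
tool_pos: [0.5901, 0.1739, 0.0191]
eef_rot: [0.913, 0.408, 0.001, 0.0]
contact_force: [-0.5, -0.4, -0.1]
opening: 0.324
finger_force: 20.0
```

Converted, 0.001 m / 0.8 = 0.0013.

```bash
python3 -m handwheel '[[0.1,[0,0,0.0013],[0,0,0]],[0.1,[0,0,0.0013],[0,0,0]]]'
```

```text
clock: 11.1
tool_pos: [0.5901, 0.1739, 0.0187]
eef_rot: [0.913, 0.408, 0.001, -0.0]
contact_force: [-1.6, -0.2, 6.1]
opening: 0.32
finger_force: 20.0
```

Converted, -0.07 m / 0.8 = -0.0875, -0.03 m / 0.8 = -0.0375.

```bash
python3 -m handwheel '[[0.4,[0,0,-0.0006],[0,0,0]],[0.55,[0,0,-0.0006],[0,0,0]],[0.9,[0,0,-0.0006],[0,0,0]],[0.9,[0,0,-0.0006],[0,0,0]],[0.9,[0,0,-0.0375],[0,0,0]],[0.9,[0,0,-0.0875],[0,0,0]],[0.9,[0,0,-0.0875],[0,0,0]]]'
python3 - <<'E'
from h import *
p,d=snapshot('wrist');cv2.imwrite(f'pics/w4.png',p[:,:,::-1])
goal(*(FO-.026*FY),.088,FYAW)
E
```

```text
clock: 11.8
tool_pos: [0.5931, 0.1741, 0.0919]
eef_rot: [0.913, 0.408, 0.004, 0.001]
contact_force: [1.4, 0.0, 0.4]
opening: 0.899
finger_force: 0.0
shift [-0.2334  0.2073  0.0014] rot [ 0.002 -0.005  0.415]
```

View pics/w4.png

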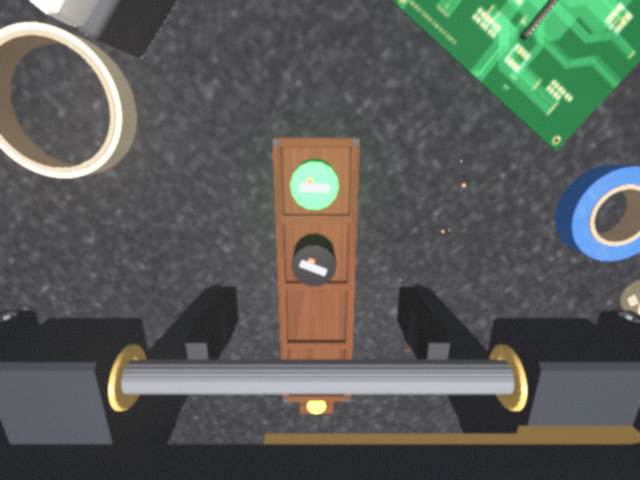

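Green (314,186) and black (313,262) stand in the two far pockets, upright and apart from the rims. Next is red.

Converted, -0.233 m / 0.8 = -0.2913, 0.206 m / 0.8 = 0.2575, 0.415 rad / 3.1416 = 0.1321.

```bash
python3 -m handwheel '[[1,[-0.2913,0.2575,0.0013],[0,0,0.1321]],[1,[-0.2913,0.2575,0.0013],[0,0,0.1321]],[1,[-0.2913,0.2575,0.0013],[0,0,0.1321]],[1,[-0.2913,0.2575,0.0013],[0,0,0.1321]],[1,[-0.2913,0.2575,0.0013],[0,0,0.1321]],[1,[-0.2913,0.2575,0.0013],[0,0,0.1321]],[1,[-0.2913,0.2575,0.0013],[0,0,0.1321]],[1,[-0.2913,0.2575,0.0013],[0,0,0.1321]],[1,[-0.2913,0.2575,0.0013],[0,0,0.1321]],[1,[-0.2913,0.2575,0.0013],[0,0,0.1321]]]'
python3 -m handwheel '[[1,[0,0,0],[0,0,0]],[1,[0,0,0],[0,0,0]]]'
python3 -c "
from h import *
goal(*(FO-.026*FY),.0175,FYAW)"
```

```text
clock: 12.85
tool_pos: [0.5879, -0.1338, 0.0858]
eef_rot: [0.977, 0.213, -0.0, -0.001]
contact_force: [-0.5, 0.1, -0.3]
opening: 1.001
finger_force: 0.0
clock: 13.05
tool_pos: [0.588, -0.1356, 0.0863]
eef_rot: [0.977, 0.212, 0.0, -0.0]
contact_force: [-0.0, 0.9, -0.7]
opening: 1.001
finger_force: 0.0
shift [0.0011 0.0034 0.0688] rot [-0.001 -0.     0.002]
```

Converted, 0.068 m / 0.8 = 0.085, 0.04 m / 0.8 = 0.05.

```bash
python3 -m handwheel '[[1,[0.0013,0.0038,0.05],[0,0,0]],[1,[0.0013,0.0038,0.085],[0,0,0]],[0.6,[0.0013,0.0038,0.085],[0,0,0]],[0.3,[0.0013,0.0038,0.085],[0,0,0]],[0.1,[0.0013,0.0038,0.085],[0,0,0]],[0.1,[0.0013,0.0038,0.085],[0,0,0]],[0.1,[0.0013,0.0038,0.085],[0,0,0]],[0.1,[0.0013,0.0038,0.085],[0,0,0]],[0.1,[0.0013,0.0038,0.085],[0,0,0]],[0.1,[0.0013,0.0038,0.085],[0,0,0]]]' 20
python3 -m handwheel '[[0.1,[0,0,-0.05],[0,0,0]],[0.1,[0,0,-0.0875],[0,0,0]],[0.1,[0,0,-0.0875],[0,0,0]]]'
python3 -c "
from h import *
goal(*(TO+.026*TY),.088,TYAW)"
```

```text
clock: 14.05
tool_pos: [0.59, -0.1397, 0.0186]
eef_rot: [0.977, 0.211, 0.0, 0.0]
contact_force: [-0.4, 0.7, 1.7]
opening: 0.324
finger_force: 20.0
clock: 14.35
tool_pos: [0.5926, -0.1407, 0.0922]
eef_rot: [0.977, 0.211, 0.003, 0.002]
contact_force: [0.2, -1.1, 0.1]
opening: 0.322
finger_force: 20.0
shift [ 0.0793 -0.2645  0.0033] rot [ 0.006 -0.004 -0.416]
```

Converted, -0.264 m / 0.8 = -0.33, 0.08 m / 0.8 = 0.1, -0.415 rad / 3.1416 = -0.1321.

```bash
python3 -m handwheel '[[0.1,[0.1,-0.33,0],[0,0,-0.1321]],[0.1,[0.1,-0.33,0],[0,0,-0.1321]],[0.1,[0.1,-0.33,0],[0,0,-0.1321]],[0.1,[0.1,-0.33,0],[0,0,-0.1321]],[0.1,[0.1,-0.33,0],[0,0,-0.1321]],[0.1,[0.1,-0.33,0],[0,0,-0.1321]],[0.1,[0.1,-0.33,0],[0,0,-0.1321]],[0.1,[0.1,-0.33,0],[0,0,-0.1321]],[0.1,[0.1,-0.33,0],[0,0,-0.1321]],[0.1,[0.1,-0.33,0],[0,0,-0.1321]]]'
python3 -m handwheel '[[0.1,[0,0,0],[0,0,0]],[0.1,[0,0,0],[0,0,0]]]'
python3 -c "
from h import *
goal(*(TO+.026*TY),.018,TYAW)"
```

```text
clock: 15.35
tool_pos: [0.554, 0.1317, 0.0883]
eef_rot: [0.914, 0.407, -0.0, 0.001]
contact_force: [-0.7, 0.5, 0.0]
opening: 0.323
finger_force: 20.0
clock: 15.55
tool_pos: [0.5539, 0.133, 0.0885]
eef_rot: [0.913, 0.407, -0.0, 0.0]
contact_force: [-0.4, -0.0, 0.1]
opening: 0.323
finger_force: 20.0
shift [0.0011 0.0013 0.0705] rot [ 0.     0.    -0.002]
```

Converted, 0.07 m / 0.8 = 0.0875, 0.069 m / 0.8 = 0.0863.

```bash
python3 -m handwheel '[[0.1,[0.0006,0,0.0375],[0,0,0]],[0.1,[0.0006,0,0.0688],[0,0,0]],[0.1,[0.0006,0,0.08],[0,0,0]],[0.1,[0.0006,0,0.0838],[0,0,0]],[0.1,[0.0006,0,0.0863],[0,0,0]],[0.1,[0.0006,0,0.0875],[0,0,0]],[0.1,[0.0006,0,0.0875],[0,0,0]]]';python3 -m handwheel '[[0.1,[0,0,0.0013],[0,0,0]],[0.1,[0,0,0.0013],[0,0,0]]]'
```

```text
clock: 16.25
tool_pos: [0.5547, 0.1343, 0.0192]
eef_rot: [0.913, 0.408, 0.001, 0.0]
contact_force: [-0.2, -0.0, -1.0]
opening: 0.327
finger_force: 20.0
clock: 16.45
tool_pos: [0.5547, 0.1344, 0.0186]
eef_rot: [0.913, 0.408, 0.001, 0.0]
contact_force: [-0.7, 0.3, 5.4]
opening: 0.325
finger_force: 20.0
```

Converted, -0.07 m / 0.8 = -0.0875, -0.03 m / 0.8 = -0.0375.

```bash
python3 -m handwheel '[[0.4,[0,0,-0.0006],[0,0,0]],[0.55,[0,0,-0.0006],[0,0,0]],[0.9,[0,0,-0.0006],[0,0,0]],[0.9,[0,0,-0.0006],[0,0,0]],[0.9,[0,0,-0.0375],[0,0,0]],[0.9,[0,0,-0.0875],[0,0,0]],[0.9,[0,0,-0.0875],[0,0,0]]]'
python3 - <<'E'
from h import *
goal(*(FO-.078*FY),.088,FYAW)
E
```

```text
clock: 17.15
tool_pos: [0.5571, 0.1345, 0.0914]
eef_rot: [0.913, 0.408, 0.004, 0.001]
contact_force: [2.3, 0.9, 0.3]
opening: 0.896
finger_force: 0.0
shift [-0.1333  0.2276  0.0037] rot [ 0.003 -0.007  0.415]
```

Converted, 0.228 m / 0.8 = 0.285, -0.133 m / 0.8 = -0.1663, 0.415 rad / 3.1416 = 0.1321.

```bash
python3 -m handwheel '[[1,[-0.1663,0.285,0.0013],[0,0,0.1321]],[1,[-0.1663,0.285,0.0013],[0,0,0.1321]],[1,[-0.1663,0.285,0.0013],[0,0,0.1321]],[1,[-0.1663,0.285,0.0013],[0,0,0.1321]],[1,[-0.1663,0.285,0.0013],[0,0,0.1321]],[1,[-0.1663,0.285,0.0013],[0,0,0.1321]],[1,[-0.1663,0.285,0.0013],[0,0,0.1321]],[1,[-0.1663,0.285,0.0013],[0,0,0.1321]],[1,[-0.1663,0.285,0.0013],[0,0,0.1321]],[1,[-0.1663,0.285,0.0013],[0,0,0.1321]]]'
python3 -m handwheel '[[1,[0,0,0],[0,0,0]],[1,[0,0,0],[0,0,0]]]'
python3 -c "
from h import *
goal(*(FO-.078*FY),.0175,FYAW)"
```

```text
clock: 18.15
tool_pos: [0.6351, -0.114, 0.0862]
eef_rot: [0.977, 0.213, -0.0, -0.001]
contact_force: [-0.4, 0.8, 0.2]
opening: 1.0
finger_force: 0.0
clock: 18.35
tool_pos: [0.6353, -0.116, 0.0865]
eef_rot: [0.977, 0.212, 0.0, -0.0]
contact_force: [0.4, 1.4, 0.3]
opening: 1.003
finger_force: 0.0
shift [0.0019 0.0016 0.069 ] rot [-0.    -0.     0.001]
```

Converted, 0.068 m / 0.8 = 0.085, 0.04 m / 0.8 = 0.05.

```bash
python3 -m handwheel '[[1,[0.0025,0.0013,0.05],[0,0,0]],[1,[0.0025,0.0013,0.085],[0,0,0]],[0.6,[0.0025,0.0013,0.085],[0,0,0]],[0.3,[0.0025,0.0013,0.085],[0,0,0]],[0.1,[0.0025,0.0013,0.085],[0,0,0]],[0.1,[0.0025,0.0013,0.085],[0,0,0]],[0.1,[0.0025,0.0013,0.085],[0,0,0]],[0.1,[0.0025,0.0013,0.085],[0,0,0]],[0.1,[0.0025,0.0013,0.085],[0,0,0]],[0.1,[0.0025,0.0013,0.085],[0,0,0]]]' 20
python3 -m handwheel '[[0.1,[0,0,-0.05],[0,0,0]],[0.1,[0,0,-0.0875],[0,0,0]],[0.1,[0,0,-0.0875],[0,0,0]]]'
python3 -c "
from h import *
goal(*(TO+.078*TY),.088,TYAW)"
```

```text
clock: 19.35
tool_pos: [0.6377, -0.117, 0.0186]
eef_rot: [0.977, 0.211, 0.0, 0.0]
contact_force: [0.2, -0.1, 0.9]
opening: 0.322
finger_force: 20.0
clock: 19.65
tool_pos: [0.6405, -0.1182, 0.0926]
eef_rot: [0.977, 0.211, 0.004, 0.002]
contact_force: [1.7, -0.4, -0.0]
opening: 0.322
finger_force: 20.0
shift [-0.0212 -0.2427  0.0033] rot [ 0.006 -0.005 -0.416]
```

Converted, -0.243 m / 0.8 = -0.3038, -0.02 m / 0.8 = -0.025, -0.415 rad / 3.1416 = -0.1321.

```bash
python3 -m handwheel '[[0.1,[-0.025,-0.3038,0],[0,0,-0.1321]],[0.1,[-0.025,-0.3038,0],[0,0,-0.1321]],[0.1,[-0.025,-0.3038,0],[0,0,-0.1321]],[0.1,[-0.025,-0.3038,0],[0,0,-0.1321]],[0.1,[-0.025,-0.3038,0],[0,0,-0.1321]],[0.1,[-0.025,-0.3038,0],[0,0,-0.1321]],[0.1,[-0.025,-0.3038,0],[0,0,-0.1321]],[0.1,[-0.025,-0.3038,0],[0,0,-0.1321]],[0.1,[-0.025,-0.3038,0],[0,0,-0.1321]]]'
python3 -m handwheel '[[0.1,[0,0,0],[0,0,0]],[0.1,[0,0,0],[0,0,0]]]'
python3 -c "
from h import *
goal(*(TO+.078*TY),.018,TYAW)"
```

```text
clock: 20.55
tool_pos: [0.5198, 0.094, 0.0883]
eef_rot: [0.914, 0.407, 0.0, 0.001]
contact_force: [0.2, -0.3, 0.0]
opening: 0.324
finger_force: 20.0
clock: 20.75
tool_pos: [0.5193, 0.0951, 0.0884]
eef_rot: [0.913, 0.407, 0.0, 0.0]
contact_force: [-0.0, 0.0, -0.3]
opening: 0.321
finger_force: 20.0
shift [0.0004 0.0019 0.0704] rot [ 0.     0.    -0.002]
```

Converted, 0.07 m / 0.8 = 0.0875, 0.069 m / 0.8 = 0.0863.

```bash
python3 -m handwheel '[[0.1,[0,0.0013,0.0375],[0,0,0]],[0.1,[0,0.0013,0.0688],[0,0,0]],[0.1,[0,0.0013,0.08],[0,0,0]],[0.1,[0,0.0013,0.0838],[0,0,0]],[0.1,[0,0.0013,0.0863],[0,0,0]],[0.1,[0,0.0013,0.0875],[0,0,0]],[0.1,[0,0.0013,0.0875],[0,0,0]]]';python3 -m handwheel '[[0.1,[0,0,0.0013],[0,0,0]],[0.1,[0,0,0.0013],[0,0,0]]]'
```

```text
clock: 21.45
tool_pos: [0.5202, 0.0955, 0.0191]
eef_rot: [0.913, 0.408, 0.001, 0.0]
contact_force: [-0.2, 0.3, -0.8]
opening: 0.324
finger_force: 20.0
clock: 21.65
tool_pos: [0.5203, 0.0955, 0.0185]
eef_rot: [0.913, 0.408, 0.001, 0.0]
contact_force: [-0.6, 0.6, 7.2]
opening: 0.323
finger_force: 20.0
```

Converted, -0.15 m / 0.8 = -0.1875, -0.12 m / 0.8 = -0.15.

```bash
python3 -m handwheel '[[0.4,[0,0,-0.0006],[0,0,0]],[0.55,[0,0,-0.0006],[0,0,0]],[0.9,[0,0,-0.0006],[0,0,0]],[0.9,[0,0,-0.0006],[0,0,0]],[0.9,[0,0,-0.0375],[0,0,0]],[0.9,[0,0,-0.0875],[0,0,0]],[0.9,[0,0,-0.15],[0,0,0]],[0.9,[0,0,-0.1875],[0,0,0]],[0.9,[0,0,-0.1875],[0,0,0]],[0.9,[0,0,-0.1875],[0,0,0]]]'
python3 - <<'E'
from h import *
cp=camera_params('wrist');p,d=snapshot('wrist');cv2.imwrite(f'pics/w5.png',p[:,:,::-1])
H=cv2.cvtColor(p,cv2.COLOR_RGB2HSV);h,s,v=cv2.split(H);roi=np.zeros(h.shape,bool);roi[:330,240:400]=1
for n,m in(('red',((h<5)|(h>172))&(s>170)&(v>120)),('green',(h>50)&(h<80)&(s>110)),('blue',(h>100)&(h<125)&(s>130)&(v>80)),('black',(v<60))):
    for c,A,l in blobs(m&roi&(d>0),150):
        P=np.array([pt(cp,(u,w),d[w,u]) for w,u in np.argwhere(l)]);P=P[P[:,2]>.028]
        if len(P)>50:
            c2=((P.min(0)+P.max(0))/2)[:2]-TO;print(n,c.round(),'z',np.median(P[:,2]).round(4),'rack y',(c2@TY).round(4),'x',(c2@[TY[1],-TY[0]]).round(4))
E
```

```text
clock: 22.65
tool_pos: [0.5196, 0.0956, 0.1676]
eef_rot: [0.913, 0.408, 0.0, -0.0]
contact_force: [-0.7, -0.1, -0.7]
opening: 0.902
finger_force: 0.0
green [318.  25.] z 0.0341 rack y -0.0785 x 0.0017
blue [318. 223.] z 0.034 rack y 0.0754 x 0.0024
```

View pics/w5.png

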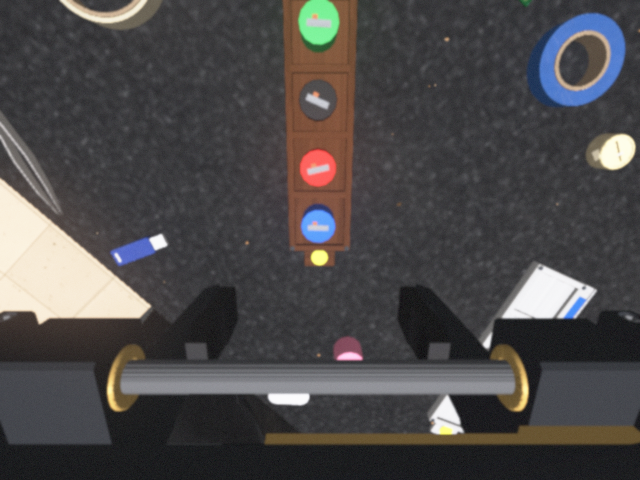

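All four are in the wooden rack: green (318,22), black (318,98), red (318,168) and blue (318,226) next to the dot (319,257). Each stands upright in its own pocket. The measured tops of green and blue are at 34 mm, which means they are fully seated. The gripper is clear, so I'm handing in.

```bash
python3 -c "
from plant import *
print(finish_job())"
```

```text
the job is handed in; nothing more can be done
None
```

All four specimens are in the wooden rack in reverse order (blue nearest its dot, then red, black, green), each set down upright in its own pocket and released; the job was handed in at about 23 s of the 90 s, and no verdict was shown.

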